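# Unlock a parcel scale's transit screws and hold its zero button half-way

## Robot

A 6-joint arm with a two-finger parallel gripper is mounted at the origin on the work surface. World frame = base frame: x ahead of the robot, y to its left, z up, the work surface at z = 0. Lengths are in m, angles in degrees, forces in N, time in s.
With the tool pointing down it reaches from about 0.25 to 0.725 m from the base axis. Payload 9.7 kg.
Tool frame: the origin (TCP) lies midway between the tips of the shut fingers; the grasp point (between the pads) lies 19 mm behind it; z points along the fingers, y is the line along which they close (so a half turn about z gives the same grasp; the last joint's range is limited). The gripper opens to 85 mm and grips with 20 to 120 N. Pads are 22 mm wide; open, the fingers measure 114 mm over their backs; the gripper's body (76 mm by 85 mm) begins 54 mm behind the grasp point. The pads swing forward as they close: fully open they stand 13 mm farther back than shut.
Start: joints at [76.375, 4.979, 10.078, 95.1, 0, 90], TCP at [0.13, 0.535, 0.231] pointing down, gripper open.
Joint ranges: [-179.16, 179.16], [-48.56, 103.87], [-65.8, 70.77], [-126.05, 130.52], [-82.76, 87.17], [-180, 180]. Speed limits (degrees/s): [127.2, 127.2, 147.25, 180, 180, 180].

## Interface

Orientations are given as [roll, pitch, yaw] about the fixed x, y, z axes, in that order (R = Rz(yaw) Ry(pitch) Rx(roll)).
In Python, from workcell import * gives the robot as it stands.
- The arm moves only by the tool servo_tool, never from a script. Its argument "moves" is a list of rows, each a list of 4 numbers: the shift along the world's x, y, z in a scale on which 1.0 is 40 cm, then the turn about the world's z in fractions of the full range, 1 being pi rad. A call has 1 to 20 rows; each row is the pose to reach, as a shift and turn from the pose commanded when the call began; what a row does not reach only later rows make up. A row lasts 1/12 s, in which the tool goes at most 41.7 mm and 7.16 degrees, less where a joint would pass 70% of its speed; a pose out of reach is approached as far as the arm can. Shift and turn numbers lie between -1 and 1, and a call with a number outside is refused. A call with a gripper value outside its range is refused whole. "claw" is the closure, from 0 (fully open) to 1 (shut), set as the call begins (left out, the last holds). The fingers move at their own pace and stop on an object; "force" is the grip in N (left out, the last holds). Time passes only in rows, so rows that repeat a pose let the fingers close. It gives the time, the measured TCP pose, the force, the opening and the grip force at its end, in the units of the state.
- get_obs(): the state, without advancing time (a new reading comes with each control period).
- camera(name): name is "scene" or "top"; returns the picture (480x640x3 uint8, red, green, blue); there is no depth.
- get_calibration(name): a dict with "fx", "fy", "cx", "cy" (pixels), "rvec" (rotation vector, rad) and "tvec" (3), from world to camera coordinates, as OpenCV has them. Camera axes: x right, y down, z forward; pixel columns grow to the right and rows downward; lengths in m; the calibration is good to about 2 mm. A picture is of the moment at which its call begins. get_calibration takes no time and is no camera call.
- job_done(): hands the job in; it is judged then, once.
The state is a dict: "time": time; "q": joint angles; "qd": joint speeds; "joint_efforts": joint torques, N m; "ee_pos": TCP position; "tcp_rot": TCP orientation; "wrist_force": force on the tool from outside, world axes, zero at the start; "torque": the same for the moment, N m; "opening": finger opening in m; "grasp_force": force on a finger pad.
Only numpy, scipy, OpenCV 4.12 (cv2) and the standard library are available. Lean on these libraries where they do the work, as an engineer would, in place of code of your own. Each camera call takes 0.05 s, during which the arm holds its last target. There are 200 camera calls.

## Task

Get the parcel scale on the packing table ready for use: take the slot key out of its wooden stand and with it turn both slotted transit screws on the scale's ledge a quarter turn anticlockwise, fully to their unlocked stops. Only after that, with the key still in the gripper, press the recessed zero button down with the key's tip to about half of its 14 mm travel (about 7 mm) and keep it there: never push it to the bottom, and finish while still holding it pressed. Leave the crockery, jars and tape roll where they are.

Things in the scene. Friction and masses are not known exactly. Their poses are not given: they have to be found in the camera images.
- scale: parcel scale, fixed, grey housing 320 (x) by 300 (y) mm, origin under its centre, on the table. Flat ledge on its -x side (robot's side), top 50 mm high; steel platter beyond (scale x -40 to 160 mm), top 62 mm high. On the ledge at x = -100 mm, in a row along y: transit screws at y = +100 and -100 mm, zero button at y = 0. Turned by up to 0.3 rad.
- screw_left (a joint): angle of the left transit screw, rad: 0 = locked stop (slot along the scale's x), growing anticlockwise seen from above to 1.571 = unlocked stop (slot along the scale's y). Starts between 0 and 0.4. Stays where left; 0.06 N m of friction; does not rise as it turns. The key's blade has about 0.2 rad of play in the slot, so the key must turn that much farther than the screw.
- screw_right (a joint): angle of the right transit screw, rad: 0 = locked stop (slot along the scale's x), growing anticlockwise seen from above to 1.571 = unlocked stop (slot along the scale's y). Starts between 0 and 0.4. Stays where left; 0.06 N m of friction; does not rise as it turns. The key's blade has about 0.2 rad of play in the slot, so the key must turn that much farther than the screw.
- screw_left_slot (a point): left slotted transit screw: round steel head 38 mm across, 14 mm tall, its top 64 mm above the table; straight slot through its middle 8 mm wide, 10 mm deep, open at both ends. 100 mm to the left (scale's +y) of the button. The point is on the turning axis at the slot's floor, 54 mm above the table; x along the slot, z up; it turns with the head.
- screw_right_slot (a point): right slotted transit screw: round steel head 38 mm across, 14 mm tall, its top 64 mm above the table; straight slot through its middle 8 mm wide, 10 mm deep, open at both ends. 100 mm to the right (scale's -y) of the button. The point is on the turning axis at the slot's floor, 54 mm above the table; x along the slot, z up; it turns with the head.
- plunger (a joint): travel of the sprung zero button, m: 0 = out, grows as it is pressed straight down, 0.014 = bottom. About 2 N starts it and 0.5 N more is needed per mm (about 5.5 N at half travel). Springs back when let go.
- plunger_top (a point): centre of the top face of the zero button, moves with it: a bare aluminium cylinder 24 mm across inside a black round collar (50 mm outside, 34 mm inside, rim 70 mm above the table). Released, its top is level with the collar's rim, 70 mm above the table.
- key: slot key, loose, 0.1 to 0.16 kg, upright in the stand. Origin at the middle of the blade's lower end, z up the key. Flat steel blade 20 mm (x) by 4 mm (y) from z = 0 to 16 mm, round steel shaft 12 mm across up to z = 75 mm, black block handle 36 mm (x) by 22 mm (y) from z = 75 to 135 mm. Take the handle across its 22 mm (key's y). The same turned by half a turn.
- key_tip (a point): middle of the lower end of the key's blade, at the key's origin
- stand: wooden block 70 mm (x) by 60 mm (y) by 85 mm tall, fixed to the table, origin at the centre of its underside. The key stands in its 23 by 15 mm hole, tip 10 mm above the table, handle resting on the block's top; it comes out straight up (lift it by 80 mm or more). Left or right of the scale.
- jar: glass jar with a blue lid, 84 mm across, 130 mm tall, origin under it; on the other side of the scale from the stand. Bystander.
- tumbler: glass tumbler, 66 mm across, 100 mm tall, origin under it. Bystander.
- mug: white mug, 80 mm across, 90 mm tall, handle to its +y, origin under it. Bystander.
- orange_mug: orange mug, 82 mm across, 95 mm tall, handle to its +y, origin under it. Bystander.
- bowl: white bowl, 124 mm across, 60 mm tall, origin under it. Bystander.
- tape_roll: roll of clear tape lying flat, 100 mm across, 48 mm tall, origin under its middle. Bystander.
- spice_jar: small amber jar, 48 mm across, 70 mm tall, origin under it. Bystander.
Mind the look-alikes: they are no part of the job. There is more than one size of the key; the one meant has the size given above.

How it is judged (in metres and radians):
On the way, in this order (a step that is already met when the one before it is completed fails the run):
1. the key is held clear of its stand (contact force between the fingers and key above 2 N and height (world z) of key_tip above 0.07 m), for 0.1 s.
2. both transit screws stand at their unlocked stops (value of joint each of screw_left, screw_right above 1.35 rad), for 0.2 s.
3. the key's tip holds the zero button about half-way down (all of step 2 and value of joint plunger between 0.0045 and 0.0095 m and distance between key_tip and plunger_top below 0.012 m and contact force between key and scale above 1 N and contact force between the fingers and key above 2 N), for 0.5 s.
At the end, for the whole second after the job is handed in: Both screws are turned to 1.35 rad or more; the gripper holds the key, whose tip rests on the zero button (within 12 mm of the middle of its top) and keeps it pressed 4.5 to 9.5 mm deep, without moving, through the last second (all of step 3 and velocity of joint plunger between -0.01 and 0.01 m/s); the arm keeps its last pose, push and grip.
It fails at once if the zero button is pushed to the bottom (beyond 12 mm) (value of joint plunger above 0.012 m).
It fails at once if the zero button is pressed (beyond 4 mm) before both screws are unlocked (value of joint plunger above 0.004 m and not (value of joint each of screw_left, screw_right above 1.35 rad)).
It fails at once if the left screw is turned by something other than the key's blade ((velocity of joint screw_left above 0.2 rad/s or velocity of joint screw_left below -0.2 rad/s) and distance between key_tip and screw_left_slot above 0.025 m).
It fails at once if the right screw is turned by something other than the key's blade ((velocity of joint screw_right above 0.2 rad/s or velocity of joint screw_right below -0.2 rad/s) and distance between key_tip and screw_right_slot above 0.025 m).
It fails at once if a bystander is pushed away or knocked over (distance of any of jar, tumbler, mug, orange_mug, bowl, tape_roll, spice_jar from where it was at the start of the episode above 0.02 m or angle between any of jar, tumbler, mug, orange_mug, bowl, tape_roll, spice_jar's own z axis and vertical above 0.35 rad).
It also fails if it takes over 64 s, if anything falls off the work surface, if the arm or the gripper's body presses on something with over 40 N, if the wrist force passes 120 N, or if a joint passes its speed limit or range.

## Working session

There is one attempt and no reset: what is moved stays moved. The work goes in short steps, Python scripts to look and compute and a tool call to move; the robot and the scene stay as the last step left them, time stands still between calls to the robot, and variables do not carry over. Pictures are saved under pics/ and viewed, at most 10 in all, crops included, and the job is handed in when it is done.

Besides the shell and the picture viewer there is one more tool, called after "Emit:" as a command line: name --pt "numbers of a row" for each row, then --argument value for the rest. servo_tool: Moves the arm, as the interface text tells. Its arguments: {"type":"object","properties":{"moves":{"type":"array","items":{"type":"array","items":{"type":"number"}}},"claw":{"type":"number"},"force":{"type":"number"}},"required":["moves"]}

```bash
mkdir -p pics
cat > h.py <<'E'
from workcell import *
import numpy as np, cv2
def cal(n):
    c=get_calibration(n); K=np.array([[c['fx'],0,c['cx']],[0,c['fy'],c['cy']],[0,0,1.]])
    R=cv2.Rodrigues(np.array(c['rvec'],float))[0]; t=np.array(c['tvec'],float).ravel(); return K,R,t
def ray(n,uv,z):
    K,R,t=cal(n); uv=np.atleast_2d(np.array(uv,float))
    d=(np.linalg.inv(K)@np.c_[uv,np.ones(len(uv))].T).T@R; o=-R.T@t
    return o+d*((z-o[2])/d[:,2])[:,None]
def proj(n,P):
    K,R,t=cal(n); p=(K@(R@np.atleast_2d(P).T+t[:,None])).T; return p[:,:2]/p[:,2:]
def save(n,f):
    im=camera(n); cv2.imwrite('pics/'+f,cv2.cvtColor(im,cv2.COLOR_RGB2BGR)); return im
E
python3 - <<'E'
from h import *
for n in('scene','top'):
    save(n,n+'0.png'); K,R,t=cal(n); print(n,K[0,0],-R.T@t,R[2])
print(get_obs())
E
```

```text
scene 526.2352449336032 [ 1.59331708 -0.1312964   0.72984921] [-0.83200068  0.12087283 -0.54144679]
top 616.6791161523653 [ 4.35976134e-01 -1.31240975e-04  1.70003519e+00] [ 0.05585095 -0.00594388 -0.99842142]
{'time': 0.1, 'q': array([7.63740954e+01, 5.00784330e+00, 1.00383269e+01, 9.50989877e+01,
       2.85695080e-04, 9.00011796e+01]), 'qd': array([ 0.06352434, -0.15264874,  0.08531535,  0.07417825,  0.04896666,
       -0.01917569]), 'joint_efforts': array([ 7.54928169e-05, -5.21562481e+01,  4.65652514e+01,  1.59019599e-02,
        2.78000266e-05,  1.74863311e-05]), 'ee_pos': array([0.12952002, 0.53432051, 0.230649  ]), 'tcp_rot': array([-1.79931496e+02, -2.84284548e-04,  1.66372916e+02]), 'wrist_force': array([-0.36146491, -0.24711199,  0.02072205]), 'torque': array([0.02175714, 0.05981123, 0.00036017]), 'grasp_force': 0.0, 'opening': 0.08533688263043136}
```

View pics/top0.png

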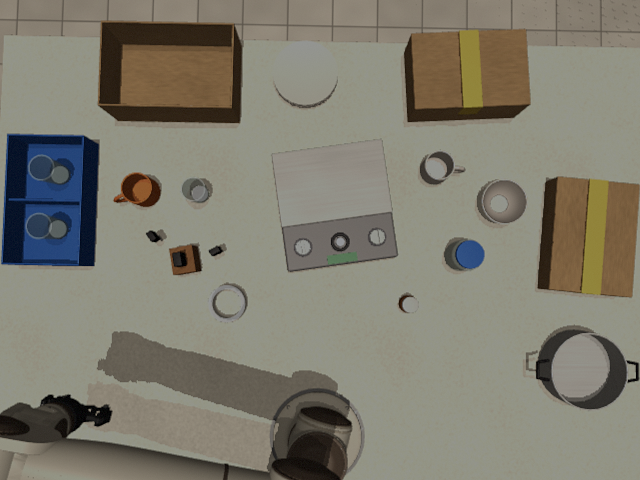

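View pics/scene0.png

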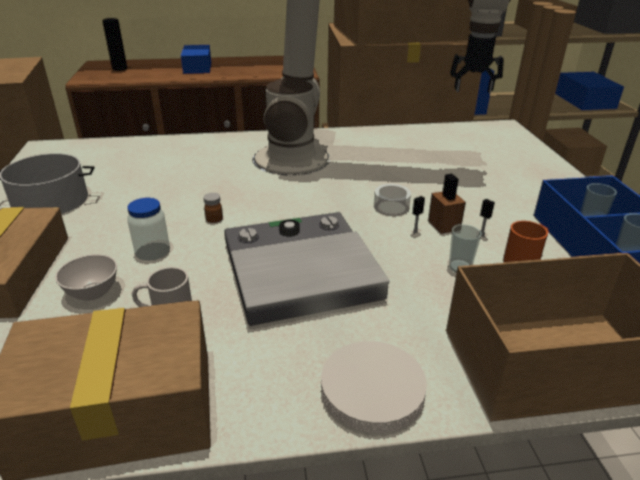

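The top view shows the scale, with screws near (303,247) and (377,237) and the button near (340,242). The wooden stand and black key are near (183,260), with decoy keys at (154,236) and (217,250). Next I'll zoom in and measure.

Run:
```python
from h import *
ims=[camera('top').astype(float) for _ in range(6)]
im=np.mean(ims,0).astype(np.uint8); np.save('top.npy',im)
s=np.mean([camera('scene').astype(float) for _ in range(4)],0).astype(np.uint8); np.save('scene.npy',s)
a=cv2.resize(im[215:280,270:405],None,fx=5.8,fy=5.8,interpolation=cv2.INTER_CUBIC)[:,:780]
b=cv2.resize(im[220:285,135:235],None,fx=3.3,fy=3.3,interpolation=cv2.INTER_CUBIC)
c=cv2.resize(s[165:245,400:500],None,fx=2.6,fy=2.6,interpolation=cv2.INTER_CUBIC)
out=np.zeros((600,790,3),np.uint8); out[:a.shape[0],:a.shape[1]]=a
out[380:380+b.shape[0],:b.shape[1]]=b; out[380:380+c.shape[0],400:400+c.shape[1]]=c
cv2.imwrite('pics/crop1.png',out[:,:,::-1])
# circles on ledge
g=cv2.cvtColor(im,cv2.COLOR_RGB2GRAY)
for (u,v) in((303,247),(377,237),(340,242)):
    f=6; r=16; p=cv2.resize(g[v-r:v+r,u-r:u+r],None,fx=f,fy=f,interpolation=cv2.INTER_CUBIC)
    C=cv2.HoughCircles(p,cv2.HOUGH_GRADIENT,1.5,200,param1=120,param2=15,minRadius=35,maxRadius=62)
    if C is not None:
        c=C[0,0]; uv=[(c[0]+.5)/f-.5+u-r,(c[1]+.5)/f-.5+v-r]; print(uv,c[2]/f,ray('top',uv,.064 if u!=340 else .07))
# handle & stand masks
hsv=cv2.cvtColor(im,cv2.COLOR_RGB2HSV)
def blob(m,x0,y0,x1,y1,z,name):
    q=np.zeros_like(m); q[y0:y1,x0:x1]=m[y0:y1,x0:x1]
    cs=cv2.findContours(q,cv2.RETR_EXTERNAL,cv2.CHAIN_APPROX_NONE)[0]
    for c in cs:
        if cv2.contourArea(c)>25:
            W=ray('top',c[:,0],z)[:,:2].astype(np.float32)*1000; print(name,cv2.boundingRect(c),cv2.minAreaRect(W))
dark=((hsv[...,2]<60)*255).astype(np.uint8)
for z in(.085,.145,.06,.03):blob(dark,140,225,235,282,z,'dark%g'%z)
```

```text
[np.float32(301.70834), np.float32(246.20834)] 7.933333 [[0.50956766 0.04968916 0.064     ]]
[np.float32(376.70834), np.float32(236.70833)] 7.508333 [[ 0.53822134 -0.14922761  0.064     ]]
[np.float32(339.70834), np.float32(241.45834)] 9.508333 [[ 0.52358236 -0.05082685  0.07      ]]
dark0.085 (172, 251, 15, 16) ((470.27508544921875, 368.3328552246094), (39.60520553588867, 35.111167907714844), 11.160337448120117)
dark0.085 (209, 246, 14, 10) ((492.96417236328125, 274.7775573730469), (19.889759063720703, 32.01987075805664), 30.900976181030273)
dark0.085 (192, 245, 9, 27) ((473.96405029296875, 324.2611389160156), (68.88697814941406, 15.279783248901367), 9.036421775817871)
dark0.085 (146, 231, 16, 11) ((526.3917846679688, 438.383056640625), (42.34442901611328, 22.744762420654297), 52.533409118652344)
dark0.145 (172, 251, 15, 16) ((469.0008544921875, 354.64410400390625), (38.133766174316406, 33.8067626953125), 11.16048812866211)
dark0.145 (209, 246, 14, 10) ((490.8469543457031, 264.5644836425781), (19.150842666625977, 30.830299377441406), 30.901086807250977)
dark0.145 (192, 245, 9, 27) (
[... 553 characters left out ...]
5), (69.95325469970703, 15.5162935256958), 9.036453247070312)
dark0.06 (146, 231, 16, 11) ((527.7914428710938, 445.1710510253906), (42.99995803833008, 23.09679412841797), 52.53342819213867)
dark0.03 (172, 251, 15, 16) ((471.4432067871094, 380.8809509277344), (40.95392608642578, 36.306884765625), 11.16037368774414)
dark0.03 (209, 246, 14, 10) ((494.90484619140625, 284.1396179199219), (20.56712532043457, 33.1102409362793), 30.90118980407715)
dark0.03 (192, 245, 9, 27) ((475.25775146484375, 335.308349609375), (71.23287963867188, 15.80013656616211), 9.036417961120605)
dark0.03 (146, 231, 16, 11) ((529.4710083007812, 453.3167419433594), (43.786460876464844, 23.519319534301758), 52.53329849243164)
```

View pics/crop1.png

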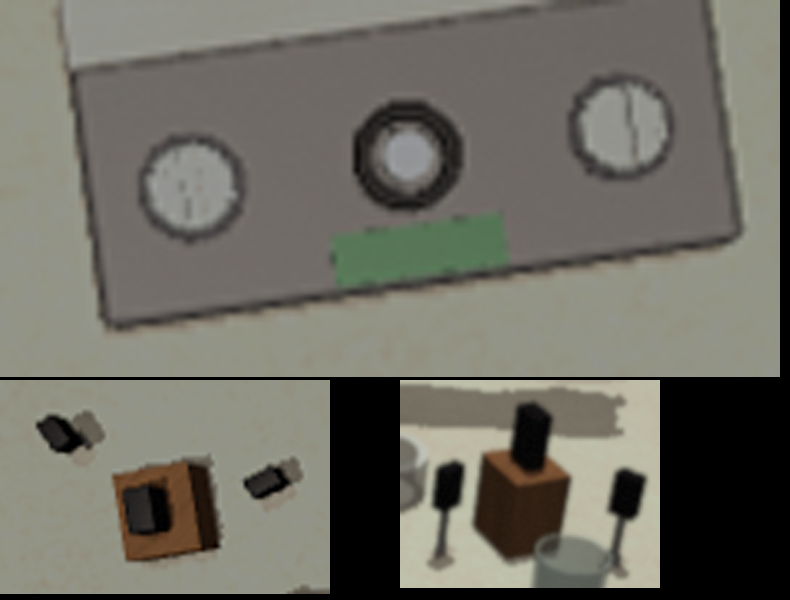

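The close-up shows a handle with its long side roughly along world x, and slots roughly along the scale's x. I'll sharpen both to get the slot angles and the key's yaw.

Run:
```python
from h import *
im=np.load('top.npy'); s=np.load('scene.npy')
def crop(im,u,v,r,size,lo=None,hi=None):
    M=np.float32([[size/(2*r),0,size/2-u*size/(2*r)],[0,size/(2*r),size/2-v*size/(2*r)]])
    p=cv2.warpAffine(im,M,(size,size),flags=cv2.INTER_CUBIC).astype(float)
    lo=p.min() if lo is None else lo; hi=p.max() if hi is None else hi
    return np.clip((p-lo)/(hi-lo)*255,0,255).astype(np.uint8)
out=np.zeros((600,800,3),np.uint8)
yaw=np.arctan2(.02865,.19892); print('yaw',yaw)
yv=np.array([-np.sin(yaw),np.cos(yaw)]); xv=np.array([yv[1],-yv[0]])
b=np.array([.52379,-.05012])
for k,sg in enumerate((1,-1)):
    P=np.r_[b+sg*.1*yv,.064]; u,v=proj('top',P)[0]; print(u,v)
    out[:300,k*300:k*300+300]=crop(im,u,v,9,300,100,225)
    q=[proj('top',P+np.r_[d*xv,0])[0] for d in(-.019,.019)]
    print('scale x in crop',[((a[0]-u)/18*300+150,(a[1]-v)/18*300+150) for a in q])
    u,v=proj('scene',P)[0]; print('scene',u,v)
    out[300:,k*300:k*300+300]=crop(s,u,v,13,300)
out[:200,600:]=crop(im,181,259,14,200,0,90)
out[200:400,600:]=crop(im,184,260,22,200,0,160)
u,v=proj('scene',[.47,.36,.115])[0]
out[400:,600:]=crop(s,u,v,26,200,0,130)
cv2.imwrite('pics/crop2.png',out[:,:,::-1])
```

```text
yaw 0.1430440609761585
302.0209363425081 246.2261623295256
scale x in crop [(np.float64(164.81880689131194), np.float64(268.2839083241139)), (np.float64(135.19990277930845), np.float64(31.865432508829386))]
scene 330.07471616019654 219.80175456260088
376.65910931054003 236.7734270802367
scale x in crop [(np.float64(165.57873024564174), np.float64(267.98466020654007)), (np.float64(134.44090568758517), np.float64(32.16405145820478))]
scene 248.6703242178849 231.49119255650234
```

View pics/crop2.png

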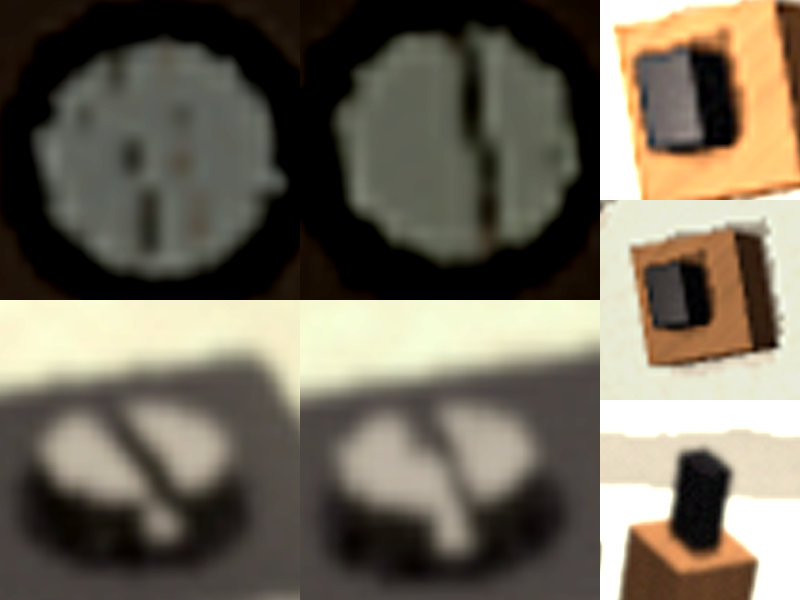

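Run:
```python
from h import *
def sc(P,u,v): return [(u+(a-150)*26/300,v+(c-150)*26/300) for a,c in P]
for P,u,v in(([(110,110),(180,200)],330.07,219.8),([(425-300,120),(475-300,220)],248.67,231.49)):
    w=ray('scene',sc(P,u,v),.062); d=w[0]-w[1]; print('scene slot',np.arctan2(-d[1],-d[0])+0, np.arctan2(d[1],d[0]))
def tp(P,u,v): return [(u+(a-150)*18/300,v+(c-150)*18/300) for a,c in P]
for P,u,v in(([(118,70),(148,220)],302.02,246.23),([(165,50),(200,215)],302.02,246.23),([(165,40),(190,240)],376.66,236.77)):
    w=ray('top',tp(P,u,v),.064); d=w[0]-w[1]; print('top slot',np.arctan2(d[1],d[0]))
print('heads',ray('top',tp([(155,157)],302.02,246.23),.064),ray('top',tp([(156,145)],376.66,236.77),.064))
c=np.array([(37,52),(90,48),(100,147),(50,152)],float); uv=np.array([181,259])+(c-100)*28/200
w=ray('top',uv,.145); print('key corners',w[:,:2]*1000,w.mean(0))
c=np.array([(32,45),(137,30),(152,350-200),(50,165)],float); uv=np.array([184,260])+(c-100)*44/200
w=ray('top',uv,.085); print('stand',w[:,:2]*1000,w.mean(0),[np.degrees(np.arctan2(*(w[a]-w[b])[1::-1])) for a,b in((0,3),(1,2))])
for sgn in(1,):
    print(proj('scene',[w.mean(0)]))
```

```text
scene slot 0.2347918883939984 -2.9068007651957948
scene slot 0.22987561420076696 -2.911717039389026
top slot 0.21576667018724144
top slot 0.22710926478174776
top slot 0.13596588110215835
heads [[0.50842158 0.04804404 0.064     ]] [[ 0.53887041 -0.15004935  0.064     ]]
key corners [[485.11183366 373.03396404]
 [486.83634332 354.42082126]
 [452.02319408 349.87126322]
 [449.97128962 367.39685969]] [0.46848567 0.36118073 0.145     ]
stand [[498.33122969 395.98098212]
 [507.99335521 335.87971779]
 [439.12943946 325.30661733]
 [429.55662028 383.55315446]] [0.46875266 0.36018012 0.085     ] [np.float64(10.243023652162014), np.float64(8.728810191436535)]
[[448.21826138 196.67874989]]
```

The rows are not in the units I measure in: shifts go in shares of 40 cm and turns go in shares of pi rad. I convert before sending: 16 cm / 40 = 0.4, 12 cm / 40 = 0.3, 0.38 rad / 3.1416 = 0.121.

Emit:
servo_tool --pt "0.1 -0.05 0.05 0.0318" --pt "0.2 -0.1 0.05 0.0637" --pt "0.3 -0.15 0.05 0.0955" --pt "0.4 -0.2 0.05 0.121" --pt "0.4 -0.2 0.05 0.121" --claw 0.3 --force 60

```text
time: 1.02
ee_pos: [0.293, 0.4524, 0.2515]
tcp_rot: [-180.0, 0.1, -171.7]
wrist_force: [-0.1, -0.5, -0.2]
opening: 0.0595
grasp_force: 0.0
```

Run:
```python
from h import *
o=get_obs();print(o['q'],o['ee_pos'],o['tcp_rot'])
print((np.array([.4686,.3607,.097])-o['ee_pos'])*100)
```

```text
[ 5.71041870e+01  3.92332215e+00  1.12189613e+01  9.72631456e+01
 -6.08867371e-02  4.87814108e+01] [0.2929938  0.45241439 0.25150542] [-1.79984321e+02  6.72101534e-02 -1.71677232e+02]
[ 17.5606202   -9.17143933 -15.4505421 ]
```

Converted, 17.9 cm / 40 = 0.4475, -5.6 cm / 40 = -0.14, 0.01 rad / 3.1416 = 0.0032.

Emit:
servo_tool --pt "0.0875 -0.0475 -0.0125 0.0032" --pt "0.175 -0.095 -0.0375 0.0032" --pt "0.2625 -0.14 -0.075 0.0032" --pt "0.35 -0.185 -0.1 0.0032" --pt "0.4475 -0.235 -0.125 0.0032" --pt "0.4475 -0.235 -0.125 0.0032" --pt "0.4475 -0.235 -0.125 0.0032" --pt "0.4475 -0.235 -0.125 0.0032"

```text
time: 1.68
ee_pos: [0.4684, 0.3604, 0.2013]
tcp_rot: [180.0, -0.0, -171.3]
wrist_force: [0.2, 0.5, 0.2]
opening: 0.0598
grasp_force: 0.0
```

Run:
```python
from h import *
o=get_obs();print(o['q'],o['ee_pos'],o['tcp_rot'],o['wrist_force'])
print((np.array([.4686,.3607,.097])-o['ee_pos'])*100)
s=camera('scene');t=camera('top')
out=np.zeros((560,800,3),np.uint8)
a=cv2.resize(s[110:250,400:500],(400,560),interpolation=cv2.INTER_CUBIC);b=cv2.resize(t[200:300,130:230],(400,400),interpolation=cv2.INTER_CUBIC)
out[:,:400]=a;out[:400,400:]=b
cv2.imwrite('pics/above.png',out[:,:,::-1])
```

```text
[3.75672009e+01 1.01897990e+01 1.25153725e+01 9.23501415e+01
 1.71055382e-02 2.89002008e+01] [0.46843209 0.36042162 0.20129588] [ 1.79996898e+02 -2.97752529e-02 -1.71333003e+02] [0.20178172 0.53180614 0.20557594]
[  0.01679061   0.02783781 -10.42958805]
```

View pics/above.png

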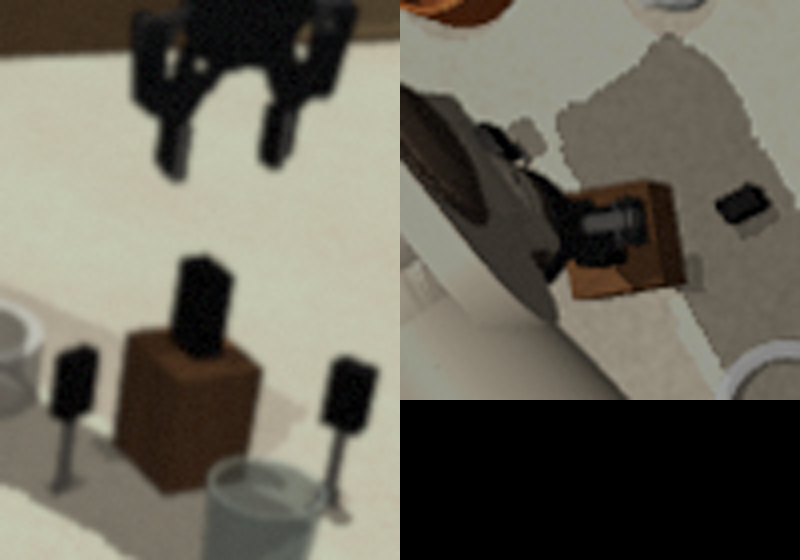

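The gripper is centred over the handle, with no decoy between the fingers. Next I'll lower it and grip.

Converted, -10.4 cm / 40 = -0.26, -2.5 cm / 40 = -0.0625.

Emit:
servo_tool --pt "0 0 -0.0625 0" --pt "0 0 -0.125 0" --pt "0 0 -0.1875 0" --pt "0 0 -0.2375 0" --pt "0 0 -0.26 0" --pt "0 0 -0.26 0" --pt "0 0 -0.26 0"

```text
time: 2.37
ee_pos: [0.4681, 0.3612, 0.0983]
tcp_rot: [180.0, 0.0, -171.2]
wrist_force: [-0.3, -0.6, 0.9]
opening: 0.0602
grasp_force: 0.0
```

Emit:
servo_tool --pt "0 0 0 0" --pt "0 0 0 0" --pt "0 0 0 0" --pt "0 0 0 0" --pt "0 0 0 0" --pt "0 0 0 0" --pt "0 0 0 0" --pt "0 0 0 0" --claw 1 --force 80

```text
time: 3.03
ee_pos: [0.4691, 0.3609, 0.0987]
tcp_rot: [179.9, 0.1, -171.3]
wrist_force: [-0.5, -0.4, 5.8]
opening: 0.021
grasp_force: 78.6
```

Converted, 15 cm / 40 = 0.375, 12 cm / 40 = 0.3.

Emit:
servo_tool --pt "0 0 0.05 0" --pt "0 0 0.1 0" --pt "0 0 0.1625 0" --pt "0 0 0.225 0" --pt "0 0 0.3 0" --pt "0 0 0.375 0" --pt "0 0 0.375 0" --pt "0 0 0.375 0"

```text
time: 3.7
ee_pos: [0.4692, 0.3609, 0.2491]
tcp_rot: [179.9, 0.2, -171.3]
wrist_force: [-0.4, 0.5, -2.8]
opening: 0.0214
grasp_force: 78.3
```

Converted, -31.2 cm / 40 = -0.78, -6.7 cm / 40 = -0.1675, 0.07 rad / 3.1416 = 0.0223.

Emit:
servo_tool --pt "0.0125 -0.09 0 0.0223" --pt "0.025 -0.18 0 0.0223" --pt "0.035 -0.27 0 0.0223" --pt "0.0475 -0.36 0 0.0223" --pt "0.0575 -0.45 -0.025 0.0223" --pt "0.07 -0.54 -0.0625 0.0223" --pt "0.08 -0.625 -0.1 0.0223" --pt "0.09 -0.7125 -0.1375 0.0223" --pt "0.1 -0.78 -0.1675 0.0223" --pt "0.1 -0.78 -0.1675 0.0223" --pt "0.1 -0.78 -0.1675 0.0223" --pt "0.1 -0.78 -0.1675 0.0223"

```text
time: 4.7
ee_pos: [0.5082, 0.0486, 0.1796]
tcp_rot: [180.0, -0.1, -167.3]
wrist_force: [-0.2, -0.3, -2.2]
opening: 0.0212
grasp_force: 78.8
```

Run:
```python
from h import *
o=get_obs();print(o['q'],o['ee_pos'],o['tcp_rot'],o['wrist_force'],o['grasp_force'])
e=o['ee_pos']; T=e-[0,0,.0887]
print('tip pred',T,proj('scene',T),'left head',proj('scene',[.509,.0486,.064]))
s=np.mean([camera('scene').astype(float) for _ in range(4)],0).astype(np.uint8); np.save('s2.npy',s)
a=cv2.resize(s[130:250,260:400],None,fx=5,fy=5,interpolation=cv2.INTER_CUBIC)
cv2.imwrite('pics/over.png',a[:,:,::-1])
```

```text
[ 5.45793787e+00 -1.12110869e+00 -1.92130065e+00  8.92705227e+01
  1.53129772e-02 -7.24188664e+00] [0.50818241 0.04863242 0.17957108] [ 1.79975895e+02 -6.82201856e-02 -1.67300171e+02] [-0.17558616 -0.33965275 -2.19353002] 78.75393390655518
tip pred [0.50818241 0.04863242 0.09087108] [[330.09778555 210.00028861]] left head [[329.93646441 219.6959117 ]]
```

View pics/over.png

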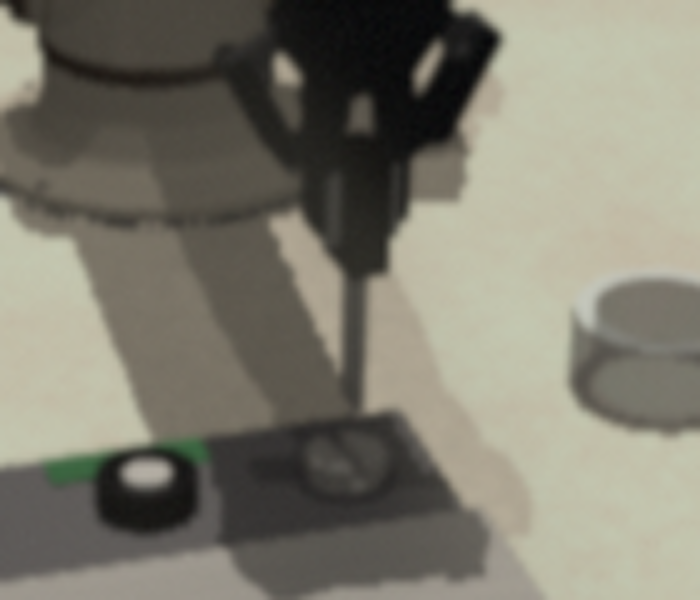

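The key tip is at about pixel (330,212), above the left screw head at (329,222) and in line with its slot. I'll lower in small steps and watch the force.

Converted, -2.9 cm / 40 = -0.0725, -2.4 cm / 40 = -0.06.

Emit:
servo_tool --pt "0 0 -0.02 0" --pt "0 0 -0.04 0" --pt "0 0 -0.055 0" --pt "0 0 -0.06 0" --pt "0 0 -0.065 0" --pt "0 0 -0.0675 0" --pt "0 0 -0.07 0" --pt "0 0 -0.0725 0" --pt "0 0 -0.0725 0"

```text
time: 5.65
ee_pos: [0.5086, 0.0485, 0.1513]
tcp_rot: [-180.0, 0.0, -167.3]
wrist_force: [0.9, 0.6, -1.1]
opening: 0.0216
grasp_force: 78.8
```

Converted, -0.3 cm / 40 = -0.0075, -0.2 cm / 40 = -0.005.

Emit:
servo_tool --pt "0 0 -0.0025 0" --pt "0 0 -0.005 0" --pt "0 0 -0.0075 0" --pt "0 0 -0.0075 0"

```text
time: 5.98
ee_pos: [0.5085, 0.0484, 0.1481]
tcp_rot: [-180.0, -0.0, -167.3]
wrist_force: [0.5, 0.1, -1.0]
opening: 0.0211
grasp_force: 78.7
```

Converted, -0.2 cm / 40 = -0.005, -0.1 cm / 40 = -0.0025, 0.8 rad / 3.1416 = 0.2546.

Emit:
servo_tool --pt "0 0 -0.0025 0" --pt "0 0 -0.005 0" --pt "0 0 -0.005 0.0318" --pt "0 0 -0.005 0.0637" --pt "0 0 -0.005 0.0955" --pt "0 0 -0.005 0.1273" --pt "0 0 -0.005 0.1592" --pt "0 0 -0.005 0.191" --pt "0 0 -0.005 0.2228" --pt "0 0 -0.005 0.2546" --pt "0 0 -0.005 0.2546"

```text
time: 6.9
ee_pos: [0.5094, 0.0473, 0.1463]
tcp_rot: [-179.8, -0.1, -121.1]
wrist_force: [4.3, -7.0, -2.3]
opening: 0.0208
grasp_force: 78.8
```

Run:
```python
from h import *
o=get_obs();print(o['wrist_force'],o['torque'],o['tcp_rot'],o['ee_pos'])
```

```text
[ 4.29109871 -7.04867795 -2.26208427] [-1.84570866 -1.01570345 -0.07336632] [-1.79832847e+02 -8.86258478e-02 -1.21127811e+02] [0.50935793 0.04730367 0.14628616]
```

Converted, -0.15 cm / 40 = -0.0038, -0.1 cm / 40 = -0.0025, 0.85 rad / 3.1416 = 0.2706.

Emit:
servo_tool --pt "0.0013 -0.0025 0 0.0318" --pt "0.0025 -0.0038 0 0.0637" --pt "0.0025 -0.0038 0 0.0955" --pt "0.0025 -0.0038 0 0.1273" --pt "0.0025 -0.0038 0 0.1592" --pt "0.0025 -0.0038 0 0.191" --pt "0.0025 -0.0038 0 0.2228" --pt "0.0025 -0.0038 0 0.2546" --pt "0.0025 -0.0038 0 0.2706" --pt "0.0025 -0.0038 0 0.2706"

```text
time: 7.73
ee_pos: [0.5098, 0.0467, 0.1463]
tcp_rot: [-180.0, -0.0, -72.6]
wrist_force: [1.7, -3.3, -2.0]
opening: 0.0213
grasp_force: 79.0
```

Run:
```python
from h import *
o=get_obs();print(o['wrist_force'],o['torque'],o['tcp_rot'],o['ee_pos'])
```

```text
[ 1.68867303 -3.26612994 -1.99359168] [-0.70480715 -0.51378482 -0.05235499] [-1.79981464e+02 -4.86087081e-02 -7.26155081e+01] [0.50982679 0.04670153 0.14625786]
```

Converted, -0.05 cm / 40 = -0.0013, 0.13 rad / 3.1416 = 0.0414.

Emit:
servo_tool --pt "0 -0.0013 0 0.0159" --pt "0 -0.0013 0 0.0318" --pt "0 -0.0013 0 0.0414" --pt "0 -0.0013 0 0.0414"

```text
time: 8.07
ee_pos: [0.5099, 0.0465, 0.1463]
tcp_rot: [-180.0, -0.0, -65.3]
wrist_force: [1.6, -0.6, -1.3]
opening: 0.021
grasp_force: 78.9
```

Run:
```python
from h import *
o=get_obs();print(o['wrist_force'],o['torque'],o['tcp_rot'],o['ee_pos'])
```

```text
[ 1.60246864 -0.56341135 -1.29176854] [-0.32184957 -0.74820481 -0.13424046] [-1.79967622e+02 -1.58624387e-02 -6.53310173e+01] [0.50986018 0.0464936  0.14625317]
```

Converted, -19.6 cm / 40 = -0.49, -18 cm / 40 = -0.45, -1.82 rad / 3.1416 = -0.5793.

Emit:
servo_tool --pt "0 0 0 -0.0318" --pt "0 0 0 -0.0573" --pt "0 0 0.025 -0.0573" --pt "0 0 0.0625 -0.0573" --pt "0 0 0.075 -0.0955" --pt "0.0075 -0.05 0.075 -0.1337" --pt "0.015 -0.1 0.075 -0.1719" --pt "0.0225 -0.15 0.075 -0.2101" --pt "0.03 -0.2 0.075 -0.2483" --pt "0.0375 -0.25 0.075 -0.2865" --pt "0.045 -0.3 0.075 -0.3247" --pt "0.05 -0.35 0.075 -0.3629" --pt "0.0575 -0.4 0.075 -0.4011" --pt "0.065 -0.45 0.075 -0.4393" --pt "0.07 -0.49 0.075 -0.4775" --pt "0.07 -0.49 0.075 -0.5157" --pt "0.07 -0.49 0.075 -0.5539" --pt "0.07 -0.49 0.075 -0.5793" --pt "0.07 -0.49 0.075 -0.5793" --pt "0.07 -0.49 0.075 -0.5793"

```text
time: 9.73
ee_pos: [0.5376, -0.1494, 0.1768]
tcp_rot: [180.0, 0.0, -169.4]
wrist_force: [-0.1, 0.3, -1.4]
opening: 0.0212
grasp_force: 79.2
```

Run:
```python
from h import *
o=get_obs();print(o['q'],o['ee_pos'],o['tcp_rot'],o['wrist_force'],o['grasp_force'])
T=o['ee_pos']-[0,0,.0887]; print(proj('scene',[T,[.5385,-.15,.064],[.5095,.047,.064]]))
s=np.mean([camera('scene').astype(float) for _ in range(4)],0).astype(np.uint8)
a=cv2.resize(s[160:260,220:360],None,fx=5.6,fy=5.6,interpolation=cv2.INTER_CUBIC)
a=np.clip(a*1.4,0,255).astype(np.uint8)
cv2.imwrite('pics/over2.png',a[:,:,::-1])
```

```text
[-1.55355116e+01  5.26709946e+00  4.34837557e+00  8.90694901e+01
  1.43651619e-02 -2.61773160e+01] [ 0.5375988  -0.14937407  0.17680306] [ 1.79992308e+02  1.69143641e-02 -1.69358195e+02] [-0.08554351  0.26608737 -1.41677142] 79.19196724891663
[[247.86576939 222.65531991]
 [248.28861572 231.62017031]
 [329.31968488 219.84372552]]
```

View pics/over2.png

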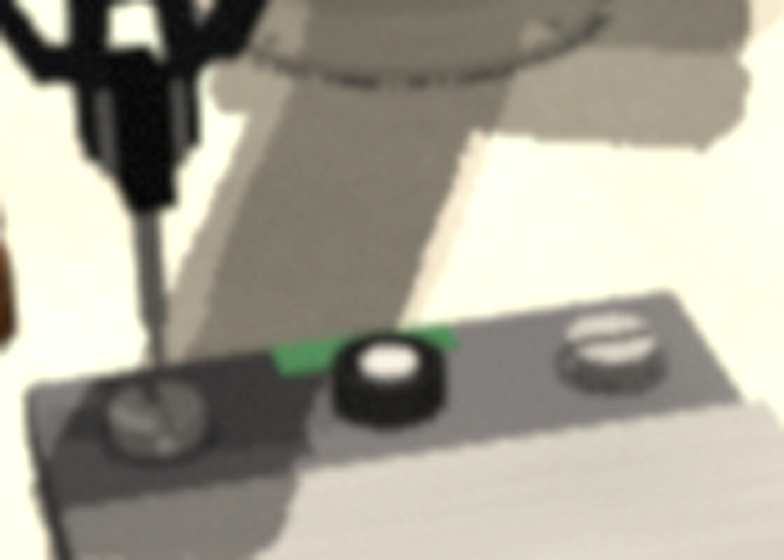

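The left slot now lies along the scale's y, so it's unlocked. The tip is over the right head at about crop (157,370), in line with that slot, so I'll lower gently.

Converted, -2.7 cm / 40 = -0.0675, -2.6 cm / 40 = -0.065.

Emit:
servo_tool --pt "0.0013 -0.0013 -0.02 0" --pt "0.0013 -0.0013 -0.04 0" --pt "0.0013 -0.0013 -0.0525 0" --pt "0.0013 -0.0013 -0.0575 0" --pt "0.0013 -0.0013 -0.06 0" --pt "0.0013 -0.0013 -0.0625 0" --pt "0.0013 -0.0013 -0.065 0" --pt "0.0013 -0.0013 -0.0675 0" --pt "0.0013 -0.0013 -0.0675 0"

```text
time: 10.68
ee_pos: [0.5381, -0.15, 0.1493]
tcp_rot: [-180.0, 0.0, -169.6]
wrist_force: [0.3, -0.5, -1.4]
opening: 0.0211
grasp_force: 79.2
```

Converted, -0.3 cm / 40 = -0.0075, -0.2 cm / 40 = -0.005, 0.8 rad / 3.1416 = 0.2546.

Emit:
servo_tool --pt "0 0 -0.0025 0" --pt "0 0 -0.005 0" --pt "0 0 -0.0075 0" --pt "0 0 -0.0075 0.0318" --pt "0 0 -0.0075 0.0637" --pt "0 0 -0.0075 0.0955" --pt "0 0 -0.0075 0.1273" --pt "0 0 -0.0075 0.1592" --pt "0 0 -0.0075 0.191" --pt "0 0 -0.0075 0.2228" --pt "0 0 -0.0075 0.2546" --pt "0 0 -0.0075 0.2546"

```text
time: 11.68
ee_pos: [0.539, -0.1515, 0.1463]
tcp_rot: [-179.8, -0.1, -123.4]
wrist_force: [3.8, -5.9, -4.4]
opening: 0.0211
grasp_force: 78.6
```

Run:
```python
from h import *
o=get_obs();print(o['wrist_force'],o['torque'],o['tcp_rot'],o['ee_pos'])
```

```text
[ 3.80176262 -5.89717726 -4.39807786] [-2.04447512 -1.26579954 -0.06285642] [-1.79809725e+02 -1.03540396e-01 -1.23416446e+02] [ 0.53895276 -0.15149829  0.14626925]
```

Same pattern as the left screw, so I'll make the same correction and go on to the stop.

Converted, -0.2 cm / 40 = -0.005, -0.15 cm / 40 = -0.0038, 1.02 rad / 3.1416 = 0.3247.

Emit:
servo_tool --pt "0.0013 -0.0025 0 0.0318" --pt "0.0025 -0.0038 0 0.0637" --pt "0.0025 -0.0038 0 0.0955" --pt "0.0025 -0.0038 0 0.1273" --pt "0.0025 -0.0038 0 0.1592" --pt "0.0025 -0.0038 0 0.191" --pt "0.0025 -0.0038 0 0.2228" --pt "0.0025 -0.0038 0 0.2546" --pt "0.0025 -0.005 0 0.2865" --pt "0.0025 -0.005 0 0.3119" --pt "0.0025 -0.005 0 0.3247" --pt "0.0025 -0.005 0 0.3247"

```text
time: 12.68
ee_pos: [0.5405, -0.1526, 0.1463]
tcp_rot: [-179.9, -0.1, -65.1]
wrist_force: [6.1, -2.6, -5.5]
opening: 0.021
grasp_force: 78.6
```

Run:
```python
from h import *
o=get_obs();print(o['wrist_force'],o['torque'],o['tcp_rot'],o['ee_pos'])
```

```text
[ 6.1173976  -2.56587957 -5.52380112] [-0.8715791  -2.08433013 -0.13768398] [-1.79873893e+02 -1.37585096e-01 -6.51440263e+01] [ 0.54053625 -0.15260202  0.14626821]
```

Converted, 10 cm / 40 = 0.25, 6.6 cm / 40 = 0.165, -0.18 rad / 3.1416 = -0.0573.

Emit:
servo_tool --pt "0 0 0 -0.0318" --pt "0 0 0 -0.0573" --pt "0 0 0.025 -0.0573" --pt "0 0 0.0625 -0.0573" --pt "0 0 0.1 -0.0573" --pt "-0.0125 0.0825 0.1 -0.0573" --pt "-0.025 0.165 0.1 -0.0573" --pt "-0.04 0.25 0.1 -0.0573" --pt "-0.04 0.25 0.1 -0.0573" --pt "-0.04 0.25 0.1 -0.0573" --pt "-0.04 0.25 0.1 -0.0573"

```text
time: 13.6
ee_pos: [0.5231, -0.052, 0.1869]
tcp_rot: [-180.0, -0.0, -75.5]
wrist_force: [0.6, 0.4, -1.6]
opening: 0.0208
grasp_force: 79.5
```

Run:
```python
from h import *
o=get_obs();print(o['ee_pos'],o['tcp_rot'],o['wrist_force'],o['grasp_force'],o['torque'])
s=np.mean([camera('scene').astype(float) for _ in range(4)],0).astype(np.uint8)
a=cv2.resize(s[160:260,220:360],None,fx=5.6,fy=5.6,interpolation=cv2.INTER_CUBIC)
a=np.clip(a*1.4,0,255).astype(np.uint8)
cv2.imwrite('pics/over3.png',a[:,:,::-1])
```

```text
[ 0.52314289 -0.05204178  0.18690635] [-1.79974613e+02 -2.87253230e-02 -7.54585652e+01] [ 0.62374797  0.36272881 -1.56858406] 79.50620770454407 [-0.02478112 -0.01070565  0.04241299]
```

View pics/over3.png

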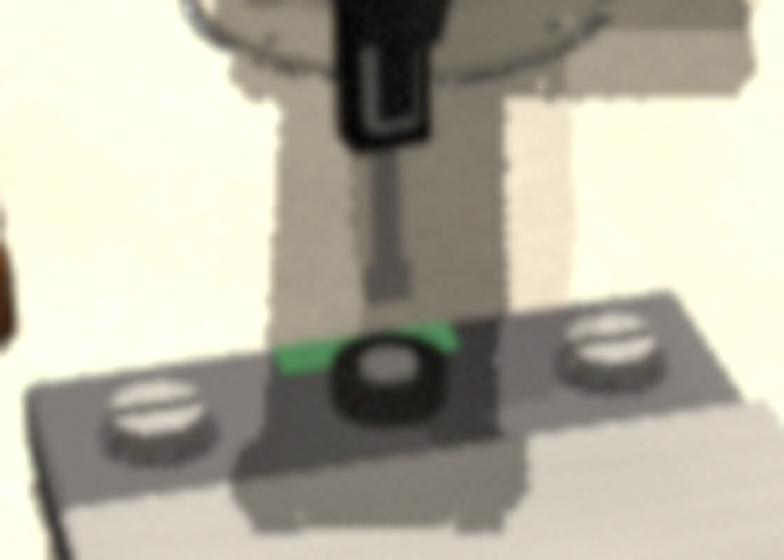

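Both slots lie along the scale's y, so both screws are unlocked. The tip at crop (388,298) is above the button at (388,363). I'll lower until contact, then press by force.

Run:
```python
from h import *
p=proj('scene',[[.5231,-.052,.0982],[.5237,-.0506,.07],[.5331,-.052,.0982]]); print((p-[220,160])*5.6)
```

```text
[[386.33356146 297.50995958]
 [391.33054795 355.01620836]
 [388.44009388 309.55381469]]
```

Converted, -2.5 cm / 40 = -0.0625, -1.6 cm / 40 = -0.04.

Emit:
servo_tool --pt "0.005 0 -0.02 0" --pt "0.005 0 -0.04 0" --pt "0.005 0 -0.055 0" --pt "0.005 0 -0.06 0" --pt "0.005 0 -0.0625 0" --pt "0.005 0 -0.0625 0" --pt "0.005 0 -0.0625 0"

```text
time: 14.38
ee_pos: [0.5251, -0.0519, 0.1615]
tcp_rot: [-180.0, -0.0, -75.6]
wrist_force: [-0.0, 0.0, -1.0]
opening: 0.0211
grasp_force: 79.5
```

Converted, -0.4 cm / 40 = -0.01, -0.3 cm / 40 = -0.0075.

Emit:
servo_tool --pt "0.0025 0 -0.0025 0" --pt "0.0025 0 -0.005 0" --pt "0.0025 0 -0.0075 0" --pt "0.0025 0 -0.01 0" --pt "0.0025 0 -0.01 0" --pt "0.0025 0 -0.01 0"

```text
time: 14.88
ee_pos: [0.5262, -0.052, 0.1576]
tcp_rot: [-180.0, -0.0, -75.6]
wrist_force: [-0.2, -0.2, 1.1]
opening: 0.021
grasp_force: 79.6
```

Converted, -0.3 cm / 40 = -0.0075, -0.2 cm / 40 = -0.005.

Emit:
servo_tool --pt "0 0 -0.0025 0" --pt "0 0 -0.005 0" --pt "0 0 -0.0075 0" --pt "0 0 -0.0075 0" --pt "0 0 -0.0075 0"

```text
time: 15.3
ee_pos: [0.5262, -0.052, 0.1544]
tcp_rot: [-180.0, -0.0, -75.6]
wrist_force: [0.6, -0.4, 2.0]
opening: 0.0208
grasp_force: 79.9
```

Converted, -0.27 cm / 40 = -0.0068, -0.2 cm / 40 = -0.005.

Emit:
servo_tool --pt "0 0 -0.0025 0" --pt "0 0 -0.005 0" --pt "0 0 -0.0068 0" --pt "0 0 -0.0068 0" --pt "0 0 -0.0068 0" --pt "0 0 -0.0068 0" --pt "0 0 -0.0068 0" --pt "0 0 -0.0068 0" --pt "0 0 -0.0068 0" --pt "0 0 -0.0068 0" --pt "0 0 -0.0068 0" --pt "0 0 -0.0068 0"

```text
time: 16.3
ee_pos: [0.5261, -0.052, 0.1516]
tcp_rot: [-180.0, -0.0, -75.6]
wrist_force: [1.6, 1.2, 3.4]
opening: 0.0209
grasp_force: 80.1
```

Run:
```python
from h import *
F=[]
for i in range(6):
    s=camera('scene'); F.append(get_obs()['wrist_force'])
print(np.mean(F,0),np.std(F,0)); o=get_obs(); print(o['ee_pos'],o['grasp_force'],o['time'])
a=cv2.resize(s[180:250,255:325],None,fx=8,fy=8,interpolation=cv2.INTER_CUBIC)
cv2.imwrite('pics/press.png',np.clip(a[:,:,::-1]*1.5,0,255))
```

```text
[1.81850745 0.49758072 3.84363396] [0.45331391 0.39119072 0.65109041]
[ 0.52614193 -0.0519785   0.15162777] 80.10559558868408 16.6[ WARN:0@9.777] global loadsave.cpp:1063 imwrite_ Unsupported depth image for selected encoder is fallbacked to CV_8U.
```

View pics/press.png

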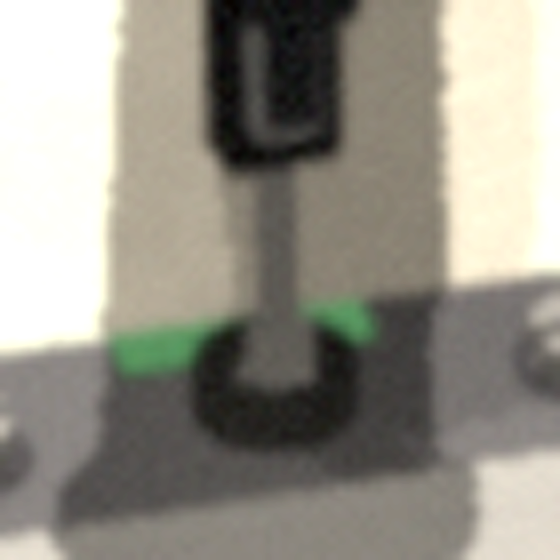

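The tip is centred in the collar and the button is down. Force (about 5.3 N) and tip height (about 7 mm of travel) agree, so I'll hand the job in.

```bash
python3 -c "
from h import *
print(job_done())"
```

```text
the job is handed in; nothing more can be done
None
```

I handed the job in with both transit screws turned to their unlocked stops and the key still in the gripper, holding the zero button about 7 mm down (by tip height and push force); the hand-in gave no verdict.

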